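# Lock the coolant strainer cup into its bayonet filter head

### The job

Fit the steel strainer cup into the filter head: bring it in under the head by its red handle, push it up so that its lugs pass through the slots, and turn it anticlockwise as seen from above until the lugs meet their stop, then let it settle down into the locking notches and let go, so that it hangs there locked. Do not force it, and leave the two specimens and the blue bottle alone.

Things in the scene. Friction and masses are not known exactly. Their poses are not given: they have to be found in the camera images.
- head: Fixed filter head: green bell 92 mm across, open below, on a grey stand (base plate 120 mm wide, 10 mm thick, reaching 60 mm ahead of the bell's axis; column behind, at +x; front looks to -x). Origin on the bell's axis at worktop level, z up. From each slot a ledge 7 mm thick runs anticlockwise (seen from above), then a notch 3.5 mm deep, then a stop wall.
- head_mouth (a point): Centre of the bell's open underside, on its axis, 125 mm above the worktop; axes as the head's. Bore between the ledges: radius 31 mm; inner wall: radius 38.5 mm. Ledge tops lie 7 mm, notch floors 3.5 mm above this point. The notch ring's setting varies and is hidden: the lock lies 45 to 65 degrees anticlockwise of entry, its stop 3 degrees farther; find it by feel.
- head_slot (a point): The entry slot at 130 degrees (anticlockwise from the head's +x, seen from above; front left), 35 mm from the axis at the underside, below the white mark on the bell's side and top. Two more at 10 and 250 degrees. Each is 18 mm wide, leaves a lug about 4 degrees either way, and is closed by a wall on its clockwise side. Axes as the head's.
- head_top (a point): Centre of the bell's flat top, 153 mm above the worktop (a brass cap on it ends at 156 mm). A sprung rubber seal inside the bell presses the cup down: 1.0 N at first touch (cup's flange top 9 mm below the underside), 1.3 N when locked, 2.1 N with the flange against the underside.
- cup: Loose steel strainer cup, about 0.18 kg, upright on the worktop; origin under its centre, z up, handle to its -x. Body 68 mm across; flange 85 mm across, 42 to 48 mm up; neck of radius 29 mm from there to 66 mm. To enter, the handle points under the white mark: cup yaw = head yaw minus 50 degrees.
- cup_handle (a point): Centre of the red handle grip of the cup, 90 mm from the cup's axis and 52 mm above its underside. The grip is 70 mm long (along the cup's x), 18 mm wide (y), 24 mm high. Axes as the cup's.
- cup_flange (a point): Centre of the cup's flange top, on the cup's axis, 48 mm above its underside; axes as the cup's. Pushed fully up it meets the bell's underside and the lugs stand 3 mm above the ledges. Locked, the lugs rest on the notch floors and this point hangs 6.5 mm below the underside.
- cup_lug (a point): Middle of the lug over the handle, 31 mm from the cup's axis, 61 mm above its underside. Three equal brass lugs, at 60, 180 (this one) and 300 degrees from the cup's +x: 11 mm wide, 6 mm high (58 to 64 mm up), reaching to radius 36.5 mm. In the notch a lug has about 3 degrees play either way.
- specimen_red: Bystander: red mounted specimen, a disc 30 mm across, 18 mm high; origin under its centre.
- specimen_green: Bystander: green mounted specimen, a disc 30 mm across, 18 mm high; origin under its centre.
- bottle: Bystander: blue coolant bottle, 68 mm across, 175 mm high; origin under its centre.

How it is judged (in metres and radians):
On the way:
1. the cup has been pushed up into the head, its lugs above the ledges' lower side, near its entry angle (horizontal distance between cup_flange and head_mouth below 0.005 m and z of cup_flange in the frame of head_mouth above -0.006 m and y of cup_handle in the frame of head above 0.055 m), for 0.1 s.
At the end, for the whole second after the job is handed in: The cup hangs released and still, lugs down in the notches: axis within 5 mm of the head's, flange top 4.8 to 8.5 mm below the bell's underside, tilt under 0.07 rad, handle turned to the front (its centre under 25 mm left of the head's fore-and-aft line) (horizontal distance between cup_flange and head_mouth below 0.005 m and z of cup_flange in the frame of head_mouth between -0.0085 and -0.0048 m and y of cup_handle in the frame of head below 0.025 m and angle between cup's own z axis and vertical below 0.07 rad and linear speed of cup below 0.02 m/s and contact force between cup and the arm below 0.1 N and contact force between cup and the fingers below 0.1 N); the robot touches nothing.
It fails at once if the cup is forced against the head (more than 140 N of contact force) (contact force between cup and head above 140 N).
It fails at once if the red specimen is moved more than 15 mm (distance of specimen_red from where it was at the start of the episode above 0.015 m).
It fails at once if the green specimen is moved more than 15 mm (distance of specimen_green from where it was at the start of the episode above 0.015 m).
It fails at once if the blue bottle is moved more than 15 mm (distance of bottle from where it was at the start of the episode above 0.015 m).
It also fails if it takes over 50 s, if anything falls off the work surface, if the arm or the gripper's body presses on something with over 40 N, if the wrist force passes 120 N, or if a joint passes its speed limit or range.

### The arm

A 6-joint arm with a two-finger parallel gripper is mounted at the origin on a cart in front of the work surface, level with it; the furniture and walls round the work are solid. World frame = base frame: x ahead of the robot, y to its left, z up, the work surface at z = 0. Lengths are in m, angles in degrees, forces in N, time in s.
With the tool pointing down it reaches from about 0.4 to 0.825 m from the base axis. Payload 7 kg.
Tool frame: the origin (TCP) lies midway between the tips of the shut fingers; the grasp point (between the pads) lies r.pinch_z behind it (r.pinch_z is the distance from the TCP to the grasp point, in m); z points along the fingers, y is the line along which they close (so a half turn about z gives the same grasp; the last joint's range is limited). The gripper opens to 88 mm and grips with 3 to 60 N. Pads are 19 mm wide; open, the fingers measure 130 mm over their backs; the gripper's body (78 mm by 193 mm) begins 47 mm behind the grasp point.
Start: joints at [81.308, 20.546, 0.682, 0, -70.136, -16.507], TCP at [0.287, 0.611, 0.227] pointing down, gripper open.
Joint ranges: [-176.03, 176.03], [-82.01, 121.73], [-58.28, 71.71], [-173.87, 95.51], [-174.79, -0.11], [-173.66, 173.66]. Speed limits (degrees/s): [136.94, 136.94, 172.46, 180, 180, 180].

### API

Orientations are given as [roll, pitch, yaw] about the fixed x, y, z axes, in that order (R = Rz(yaw) Ry(pitch) Rx(roll)).
In Python, from plant import r, optics, job gives the robot as it stands.
- The arm moves only by the shell command python3 -m crank 'ROWS' [FORCE]. ROWS is JSON, a list of rows, each an object with "xyz": the shift along the tool's x, y, z in units of 30 mm (1.0 is 30 mm), a list of three; "delta_rot": the turn, a rotation vector about the tool's x, y, z in degrees, a list of three; "claw": the closure, from 0 (fully open) to 1 (shut). A call has 1 to 20 rows; each row is the pose to reach, as a shift and turn from the pose commanded when the call began, along the tool's axes at that moment; what a row does not reach only later rows make up. A row lasts 1/8 s, in which the tool goes at most 62.5 mm and 10.7 degrees, less where a joint would pass 70% of its speed; a pose out of reach is approached as far as the arm can. A call with a gripper value outside its range is refused whole. The fingers move at their own pace and stop on an object; FORCE is the grip in N (left out, the last holds). Time passes only in rows, so rows that repeat a pose let the fingers close. It gives the time, the measured TCP pose, the force, the opening and the grip force at its end, in the units of the state.
- r.get_state(): the state, without advancing time (a new reading comes with each control period).
- optics.capture(name): name is "scene" or "top" or "wrist"; returns a dict with "img" (420x560x3 uint8, blue, green, red), "fovy" (degrees; the focal length in pixels is half the picture's height over the tangent of half this angle, whatever the lens; pixels are square), "cx", "cy" (the principal point, pixels), "eye" and "rotation" of the camera in the world; the wrist camera has in their place "hand_eye" (4x4, takes a point from camera to tool coordinates, whose origin is the TCP and whose axes are the flange's). Camera axes: x right, y up, looking along -z (the intrinsics and any distortion apply to the point x, -y, -z); pixel columns grow to the right and rows downward; lengths in m; the calibration is good to about 2 mm. A picture is of the moment at which its call begins: read the wrist's pose just before it. There is no depth.
- job.close_job(): hands the job in; it is judged then, once.
The state is a dict: "time_s": time; "joints": joint angles; "qd": joint speeds; "joint_torque": joint torques, N m; "tcp_pos": TCP position; "eef_rot": TCP orientation; "contact_force": force on the tool from outside, world axes, zero at the start; "moment": the same for the moment, N m; "gripper_width": finger opening in m; "gripper_force": force on a finger pad.
Only numpy, scipy, OpenCV 4.12 (cv2) and the standard library are available. Lean on these libraries where they do the work, as an engineer would, in place of code of your own. Each camera call takes 0.05 s, during which the arm holds its last target. There are 200 camera calls.

## Working session

There is one attempt and no reset: what is moved stays moved. The work goes in short steps, Python scripts to look and compute and a shell command to move; the robot and the scene stay as the last step left them, time stands still between calls to the robot, and variables do not carry over. Pictures are saved under pics/ and viewed, at most 10 in all, crops included, and the job is handed in when it is done.

```bash
ls; mkdir -p pics; python3 - <<'E'
from plant import r, optics, job
import cv2, numpy as np
s=r.get_state(); print(s, r.pinch_z)
for n in ["scene","top"]:
    c=optics.capture(n); cv2.imwrite(f"pics/{n}0.png",c["img"])
    print(n,{k:v for k,v in c.items() if k!="img"})
c=optics.capture("wrist"); print({k:v for k,v in c.items() if k!="img"})
cv2.imwrite("pics/w0.png",c["img"])
E
```

```text
pics
{'time_s': 0.0, 'joints': array([ 8.13080379e+01,  2.05902236e+01,  6.34892056e-01, -2.17535857e-02,
       -7.01344968e+01, -1.65084901e+01]), 'qd': array([ 0.02247312, -0.05927843, -0.04963385,  0.00549186, -0.01545357,
       -0.1194425 ]), 'joint_torque': array([ 1.22465586e-03, -5.82714951e+01,  2.93045801e+01,  6.99667364e+00,
        6.97305237e-03, -1.60160885e-04]), 'tcp_pos': array([0.28719735, 0.61032696, 0.22563971]), 'eef_rot': array([ 1.79908063e+02, -5.92116790e-03, -2.52078557e+01]), 'contact_force': array([-0.3775241 , -0.68280663,  0.62345465]), 'moment': array([ 0.04865934, -0.04127158, -0.00930968]), 'gripper_force': 0.0, 'gripper_width': 0.08779123902110929} 0.0188
scene {'fovy': 56.57384716611681, 'cx': 275.0993738697774, 'cy': 211.92716234165974, 'eye': array([ 0.04905107, -0.85016308,  0.59523799]), 'rotation': array([ 58.57834947,  -0.4239075 , -35.29982846])}
top {'fovy': 49.93974236622595, 'cx': 281.6938341372343, 'cy': 214.22275774605117, 'eye': array([ 0.32987434, -0.20586023,  1.19714103]), 'rotation': array([  9.7367482 ,  -0.12032987, -89.56575431])}
{'fovy': 64.08938869013652, 'cx': 278.6131683797483, 'cy': 209.34117964863577, 'hand_eye': array([[-8.89215554e-04,  9.60527870e-01,  2.78182350e-01,
         7.47426724e-02],
       [ 9.99999200e-01,  6.03943711e-04,  1.11117789e-03,
         1.27730539e-04],
       [ 8.99310850e-04,  2.78183115e-01, -9.60527639e-01,
        -1.57878509e-01],
       [ 0.00000000e+00,  0.00000000e+00,  0.00000000e+00,
         1.00000000e+00]])}
```

View pics/scene0.png

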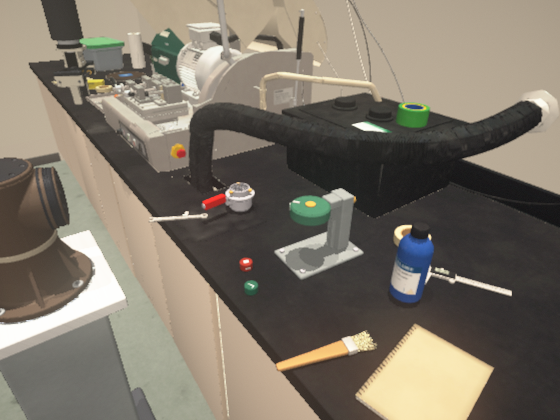

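View pics/top0.png

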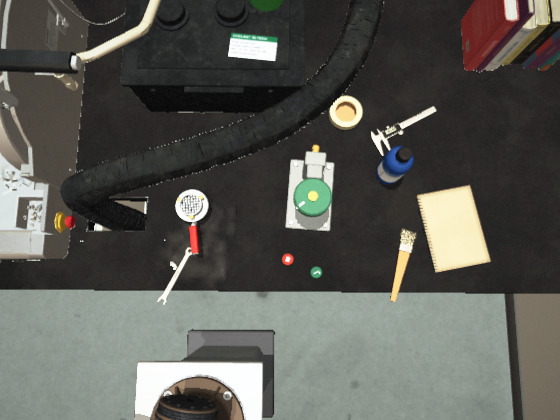

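```bash
cat > h.py <<'E'
from plant import r, optics, job
import cv2, numpy as np
from scipy.spatial.transform import Rotation as R
def rpy(a): return R.from_euler('xyz',a,degrees=True).as_matrix()
def cap(n):
    s=r.get_state(); c=optics.capture(n); H=np.eye(4)
    if n=="wrist":
        T=np.eye(4);T[:3,:3]=rpy(s["eef_rot"]);T[:3,3]=s["tcp_pos"];H=T@c["hand_eye"]
    else: H[:3,:3]=rpy(c["rotation"]);H[:3,3]=c["eye"]
    c["H"]=H;c["f"]=c["img"].shape[0]/2/np.tan(np.radians(c["fovy"]/2)); return c
def pt(c,uv,z):
    d=c["H"][:3,:3]@np.array([(uv[0]-c["cx"])/c["f"],-(uv[1]-c["cy"])/c["f"],-1]); e=c["H"][:3,3]
    return e+d*(z-e[2])/d[2]
def px(c,p):
    q=c["H"][:3,:3].T@(np.array(p)-c["H"][:3,3]); return np.array([c["cx"]-c["f"]*q[0]/q[2],c["cy"]+c["f"]*q[1]/q[2]])
def tri(c1,u1,c2,u2):
    A=np.zeros((3,3));b=np.zeros(3)
    for c,u in((c1,u1),(c2,u2)):
        e=c["H"][:3,3];d=pt(c,u,e[2]-1)-e;d/=np.linalg.norm(d);P=np.eye(3)-np.outer(d,d);A+=P;b+=P@e
    return np.linalg.solve(A,b)
def blobs(img,lo,hi,amin=20,roi=None):
    hsv=cv2.cvtColor(img,cv2.COLOR_BGR2HSV)
    m=cv2.inRange(hsv,np.array(lo),np.array(hi))
    if lo[0]==0: m|=cv2.inRange(hsv,np.array([172,lo[1],lo[2]]),np.array([180,255,255]))
    if roi: k=np.zeros_like(m);x0,y0,x1,y1=roi;k[y0:y1,x0:x1]=1;m=m*k
    n,l,st,ce=cv2.connectedComponentsWithStats(m)
    return [(st[i],ce[i],np.uint8(l==i)) for i in range(1,n) if st[i][4]>=amin]
E
python3 - <<'E'
from h import *
for n in ("top","scene"):
    c=cap(n)
    for name,lo,hi in(("red",[0,150,70],[8,255,255]),("green",[60,90,30],[95,255,255])):
        for st,ce,m in blobs(c["img"],lo,hi,25):
            (ex)=cv2.minAreaRect(cv2.findContours(m,0,1)[0][0])
            z={"red":0.06,"green":0.153}[name]
            print(n,name,st,ce.round(1),pt(c,ce,z).round(3),np.round(ex[1],1),round(ex[2]))
t=cap("top")
im=t["img"][130:300,130:360]; cv2.imwrite("pics/topc.png",cv2.resize(im,None,fx=3.4,fy=3.4,interpolation=cv2.INTER_CUBIC))
E
```

```text
top red [ 461    0   55   71 2274] [482.7  29.5] [ 1.046 -0.756  0.06 ] [45.5 75.7] 41
top red [536  37  16  19 102] [543.8  46. ] [ 0.998 -0.921  0.06 ] [ 5.3 21.7] 48
top red [ 65 216  10  13  99] [ 69.6 221.4] [0.502 0.334 0.06 ] [12.  9.] 90
top red [189 226  10  27 221] [193.6 238.7] [0.46  0.016 0.06 ] [26.3  8.4] 85
top red [282 253  12  12  84] [287.2 258.8] [ 0.411 -0.222  0.06 ] [11. 11.] 90
top green [230  32  48  10 196] [255.2  36.8] [ 0.962 -0.137  0.153] [47.3  5.5] 6
top green [540  50  20  18  76] [551.6  58.7] [ 0.909 -0.879  0.153] [ 4.7 25.5] 49
top green [294 179  38  37 971] [312.6 196.7] [ 0.552 -0.28   0.153] [36. 37.] 90
top green [310 266  12  13  98] [315.6 271.9] [ 0.375 -0.286  0.153] [11.3 11.3] 45
scene red [177 149   8   9  58] [180.6 152.9] [0.515 0.371 0.06 ] [8. 7.] 90
scene red [202 193  24  17 223] [214.1 200.9] [0.454 0.005 0.06 ] [10.  23.6] 68
scene red [239 258  14  13 103] [245.4 263.9] [ 0.382 -0.277  0.06 ] [12. 13.] 90
scene green [87 43 36  5 92] [104.   45.2] [0.781 2.274 0.153] [ 2.8 35.1] 85
scene green [291 196  39  27 577] [310.6 207.4] [ 0.546 -0.29   0.153] [32.5 29.7] 45
scene green [245 280  13  15 135] [250.8 287.6] [ 0.299 -0.434  0.153] [14. 12.] 90
```

View pics/topc.png

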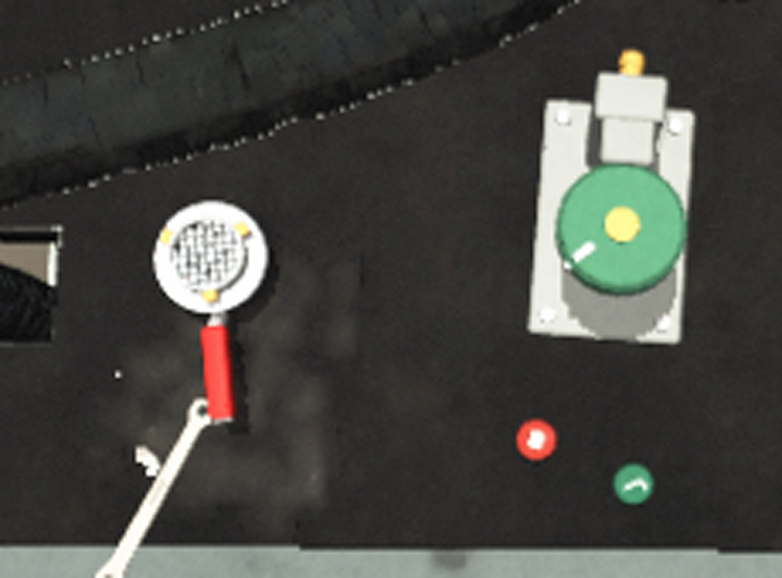

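```bash
python3 - <<'E'
from h import *
t=cap("top"); s=cap("scene")
f=lambda u,v:(130+u/3.4-.5,130+v/3.4-.5)
red=lambda c,roi:blobs(c["img"],[0,150,70],[8,255,255],100,roi)[0][1]
h=tri(t,red(t,(180,220,205,260)),s,red(s,(195,185,230,215)))
print("handle tri",h.round(4))
cf=pt(t,f(210,257),.048);print("cup from flange",cf.round(4))
hp=pt(t,red(t,(180,220,205,260)),.062); d=cf-hp; print("handle top pt",hp.round(4),"dist",np.hypot(*d[:2]).round(4),"yaw",np.degrees(np.arctan2(d[1],d[0])).round(1))
g=pt(t,f(622,225),.156);print("bell cap",g.round(4))
gb=[pt(t,f(*q),.01) for q in((545,101),(693,112),(680,342),(530,330))]
for q in gb: print("corner",q.round(4))
e=(gb[0]+gb[1]-gb[2]-gb[3])/2; print("head yaw plate",np.degrees(np.arctan2(e[1],e[0])).round(1))
fm=(gb[2]+gb[3])/2; u=e/np.linalg.norm(e); print("axis from plate front",(fm+.06*u).round(4))
w=pt(t,f(585,252),.153)-g; print("mark yaw",np.degrees(np.arctan2(w[1],w[0])).round(1)-130)
# hose
print("hose hole px", pt(t,(146,215),0).round(3),pt(t,(90,228),0).round(3),"hole scene",pt(s,(200,185),0).round(3))
for z in(.1,.2,.3,.4,.5): print(z,"hose riser scene L/R edges",pt(s,(190,150),z).round(3),px(t,pt(s,(204,140),z)).round())
print("bottle",pt(t,(395,175),.05).round(3),"spec",pt(t,(287.2,258.8),.018).round(3),pt(t,(315.6,271.9),.018).round(3))
E
```

```text
handle tri [0.4606 0.0176 0.0522]
cup from flange [0.5492 0.0279 0.048 ]
handle top pt [0.46   0.0155 0.062 ] dist 0.0901 yaw 7.9
bell cap [ 0.5535 -0.2789  0.156 ]
corner [ 0.6861 -0.2278  0.01  ]
corner [ 0.6779 -0.3464  0.01  ]
corner [ 0.4919 -0.3341  0.01  ]
corner [ 0.5004 -0.2169  0.01  ]
head yaw plate -3.6
axis from plate front [ 0.556  -0.2792  0.01  ]
mark yaw -3.799999999999997
hose hole px [0.53  0.158 0.   ] [0.494 0.306 0.   ] hole scene [0.511 0.221 0.   ]
0.1 hose riser scene L/R edges [0.516 0.285 0.1  ] [ 63. 183.]
0.2 hose riser scene L/R edges [0.422 0.056 0.2  ] [144. 221.]
0.3 hose riser scene L/R edges [ 0.327 -0.173  0.3  ] [248. 269.]
0.4 hose riser scene L/R edges [ 0.233 -0.403  0.4  ] [382. 331.]
0.5 hose riser scene L/R edges [ 0.139 -0.632  0.5  ] [565. 416.]
bottle [ 0.633 -0.503  0.05 ] spec [ 0.414 -0.222  0.018] [ 0.381 -0.296  0.018]
```

```bash
cat >> h.py <<'E'
def rows(*targets):
    s=r.get_state(); M=rpy(s["eef_rot"])
    for p,yaw in targets:
        d=M.T@(np.array(p)-s["tcp_pos"])/.03
        rv=R.from_matrix(M.T@rpy([180,0,yaw])).as_rotvec(degrees=True)
        print("xyz",d.round(3),"rot",rv.round(2))
E
python3 -c "
from h import *
rows(([.36,.28,.30],0),([.42,.1,.30],7.5),([.45,.016,.25],7.5))"
```

```text
xyz [ 6.883  8.944 -2.45 ] rot [ 1.00e-02 -0.00e+00 -2.52e+01]
xyz [11.247 13.522 -2.449] rot [ 1.00e-02  0.00e+00 -3.27e+01]
xyz [13.344 15.629 -0.782] rot [ 1.00e-02  0.00e+00 -3.27e+01]
```

```bash
python3 -m crank '[{"xyz":[6.9,8.9,-2.5],"delta_rot":[0,0,-25],"claw":0},{"xyz":[6.9,8.9,-2.5],"delta_rot":[0,0,-25],"claw":0},{"xyz":[6.9,8.9,-2.5],"delta_rot":[0,0,-25],"claw":0},{"xyz":[6.9,8.9,-2.5],"delta_rot":[0,0,-25],"claw":0},{"xyz":[6.9,8.9,-2.5],"delta_rot":[0,0,-25],"claw":0},{"xyz":[6.9,8.9,-2.5],"delta_rot":[0,0,-25],"claw":0},{"xyz":[11.2,13.5,-2.5],"delta_rot":[0,0,-32.7],"claw":0},{"xyz":[11.2,13.5,-2.5],"delta_rot":[0,0,-32.7],"claw":0},{"xyz":[11.2,13.5,-2.5],"delta_rot":[0,0,-32.7],"claw":0},{"xyz":[13.3,15.6,-0.8],"delta_rot":[0,0,-32.7],"claw":0},{"xyz":[13.3,15.6,-0.8],"delta_rot":[0,0,-32.7],"claw":0},{"xyz":[13.3,15.6,-0.8],"delta_rot":[0,0,-32.7],"claw":0},{"xyz":[13.3,15.6,-0.8],"delta_rot":[0,0,-32.7],"claw":0}]' 60
python3 - <<'E'
from h import *
c=cap("wrist"); cv2.imwrite("pics/w1.png",c["img"])
s=r.get_state();print(s["time_s"],s["tcp_pos"],s["eef_rot"],s["joints"].round())
for st,ce,m in blobs(c["img"],[0,150,70],[8,255,255],200):
    ct=max(cv2.findContours(m,0,1)[0],key=cv2.contourArea)
    b=cv2.boxPoints(cv2.minAreaRect(ct)); print(st,[pt(c,q,.064).round(4)[:2] for q in b],pt(c,ce,.064).round(4))
E
```

```text
time_s: 2.02
tcp_pos: [0.4494, 0.0174, 0.251]
eef_rot: [-180.0, -0.0, 7.5]
contact_force: [-0.4, 0.7, 0.7]
gripper_width: 0.0879
gripper_force: 0.0
2.075 [0.44940615 0.01788481 0.25120139] [-1.79984423e+02 -6.06675238e-02  7.51742389e+00] [ 28.  -2. -24.   0. -68.  70.]
[ 271  143   19   66 1158] [array([0.4251, 0.0229]), array([0.493 , 0.0312]), array([0.4953, 0.0132]), array([0.4276, 0.0038])] [0.4607 0.0174 0.064 ]
[448 216  32  28 489] [array([ 0.4257, -0.1668]), array([ 0.4496, -0.1787]), array([ 0.4316, -0.2089]), array([ 0.407 , -0.1974])] [ 0.4288 -0.1868  0.064 ]
```

View pics/w1.png

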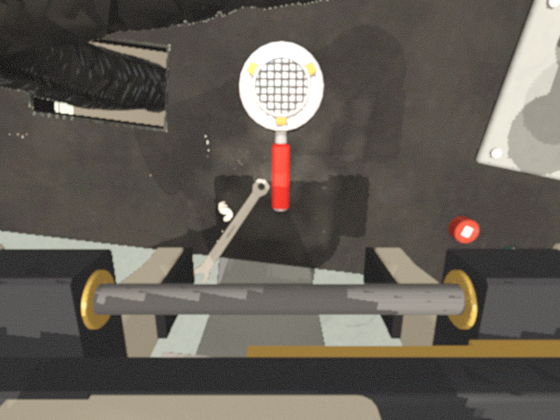

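```bash
python3 -m crank '[{"xyz":[0.1,0.05,2],"delta_rot":[0,0,0],"claw":0},{"xyz":[0.1,0.05,4],"delta_rot":[0,0,0],"claw":0},{"xyz":[0.1,0.05,6],"delta_rot":[0,0,0],"claw":0},{"xyz":[0.1,0.05,7.0],"delta_rot":[0,0,0],"claw":0},{"xyz":[0.1,0.05,7.26],"delta_rot":[0,0,0],"claw":0},{"xyz":[0.1,0.05,7.26],"delta_rot":[0,0,0],"claw":0.5},{"xyz":[0.1,0.05,7.26],"delta_rot":[0,0,0],"claw":1},{"xyz":[0.1,0.05,7.26],"delta_rot":[0,0,0],"claw":1},{"xyz":[0.1,0.05,7.26],"delta_rot":[0,0,0],"claw":1},{"xyz":[0.1,0.05,7.26],"delta_rot":[0,0,0],"claw":1},{"xyz":[0.1,0.05,7.26],"delta_rot":[0,0,0],"claw":1},{"xyz":[0.1,0.05,7.26],"delta_rot":[0,0,0],"claw":1}]' 60
```

```text
time_s: 3.58
tcp_pos: [0.4523, 0.0163, 0.0327]
eef_rot: [180.0, 0.0, 7.5]
contact_force: [-0.7, 0.8, 0.3]
gripper_width: 0.0229
gripper_force: 0.0
```

```bash
python3 -m crank '[{"xyz":[0,0,0],"delta_rot":[0,0,0],"claw":1},{"xyz":[0,0,0],"delta_rot":[0,0,0],"claw":1},{"xyz":[0,0,0],"delta_rot":[0,0,0],"claw":1},{"xyz":[0,0,0],"delta_rot":[0,0,0],"claw":1},{"xyz":[0,0,-0.3],"delta_rot":[0,0,0],"claw":1},{"xyz":[0,0,-1],"delta_rot":[0,0,0],"claw":1},{"xyz":[0,0,-1.75],"delta_rot":[0,0,0],"claw":1},{"xyz":[0,0,-1.75],"delta_rot":[0,0,0],"claw":1}]' 60
python3 -c "
from h import *
rows(([.437,-.119,.085],-53.7)); print(r.get_state()['joints'].round())"
```

```text
time_s: 4.58
tcp_pos: [0.4534, 0.0168, 0.087]
eef_rot: [-179.9, -0.2, 7.5]
contact_force: [0.6, -0.8, -2.4]
gripper_width: 0.0178
gripper_force: 60.0
xyz [-1.134  4.417  0.058] rot [-0.16 -0.15 61.21]
[ 27.   8. -37.   0. -44.  70.]
```

```bash
python3 -m crank '[{"xyz":[-0.15,0.5,0],"delta_rot":[0,0,6],"claw":1},{"xyz":[-0.3,1,0],"delta_rot":[0,0,14],"claw":1},{"xyz":[-0.45,1.5,0],"delta_rot":[0,0,22],"claw":1},{"xyz":[-0.6,2,0],"delta_rot":[0,0,30],"claw":1},{"xyz":[-0.75,2.5,0],"delta_rot":[0,0,38],"claw":1},{"xyz":[-0.9,3,0],"delta_rot":[0,0,46],"claw":1},{"xyz":[-1,3.5,0],"delta_rot":[0,0,53],"claw":1},{"xyz":[-1.1,4,0],"delta_rot":[0,0,58],"claw":1},{"xyz":[-1.13,4.42,0],"delta_rot":[0,0,61.2],"claw":1},{"xyz":[-1.13,4.42,0],"delta_rot":[0,0,61.2],"claw":1},{"xyz":[-1.13,4.42,0],"delta_rot":[0,0,61.2],"claw":1}]' 60
python3 - <<'E'
from h import *
c=cap("wrist"); cv2.imwrite("pics/w2.png",c["img"]); np.save("w2H.npy",c["H"])
s=r.get_state();print(s["time_s"],s["tcp_pos"],s["eef_rot"],s["joints"].round())
E
```

```text
time_s: 5.95
tcp_pos: [0.436, -0.1195, 0.085]
eef_rot: [180.0, 0.0, -53.7]
contact_force: [-0.1, 0.1, -2.0]
gripper_width: 0.0179
gripper_force: 60.0
6.0 [ 0.43599354 -0.11938409  0.08511499] [ 1.79992240e+02  8.73580886e-03 -5.36479017e+01] [ 10.   8. -37.  -0. -44.  27.]
```

View pics/w2.png

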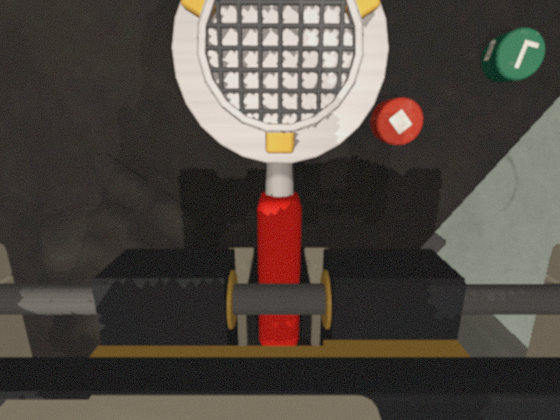

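```bash
python3 - <<'E'
from h import *
t=cap("top"); s=cap("scene")
it,is_=cv2.imread("pics/top0.png"),cv2.imread("pics/scene0.png")
u=[blobs(im,[18,110,100],[32,255,255],8,roi) for im,roi in((it,(300,185,325,210)),(is_,(295,195,330,220)))]
for b in u: print([(list(x[0]),x[1].round(2)) for x in b])
a,b=u[0][0][1],u[1][0][1]
print("cap top",pt(t,a,.155).round(4),"scene",pt(s,b,.155).round(4),"tri",tri(t,a,s,b).round(4))
# plate & column via ellipse of bell top
for c,im,roi in((t,it,(290,175,335,220)),(s,is_,(285,190,335,225))):
    m=blobs(im,[50,60,60],[95,255,255],200,roi)
    for x in m:
        ct=max(cv2.findContours(x[2],0,1)[0],key=cv2.contourArea); h=cv2.convexHull(ct)[:,0]
        P=np.array([pt(c,q,.153)[:2] for q in h]); print(len(h),cv2.minEnclosingCircle(P.astype(np.float32)))
E
```

```text
[]
[([np.int32(305), np.int32(201), np.int32(11), np.int32(6), np.int32(54)], array([310.04, 203.57]))]Traceback (most recent call last):
  File "<stdin>", line 6, in <module>
IndexError: list index out of range
```

```bash
python3 - <<'E'
from h import *
t=cap("top"); s=cap("scene")
it,is_=cv2.imread("pics/top0.png"),cv2.imread("pics/scene0.png")
print(cv2.cvtColor(it,cv2.COLOR_BGR2HSV)[196,308:318].tolist())
u=[blobs(im,[12,110,100],[38,255,255],8,roi) for im,roi in((it,(300,185,325,210)),(is_,(295,195,330,220)))]
for b in u: print([(list(x[0]),x[1].round(2)) for x in b])
if u[0]:
    a,b=u[0][0][1],u[1][0][1]
    print("cap top",pt(t,a,.155).round(4),"scene",pt(s,b,.155).round(4),"tri",tri(t,a,s,b).round(4))
for c,im,roi in((t,it,(290,175,335,220)),(s,is_,(285,190,335,225))):
    for x in blobs(im,[50,60,60],[95,255,255],200,roi):
        ct=max(cv2.findContours(x[2],0,1)[0],key=cv2.contourArea); h=cv2.convexHull(ct)[:,0]
        P=np.array([pt(c,q,.153)[:2] for q in h]); print(len(h),cv2.minEnclosingCircle(P.astype(np.float32)))
E
```

```text
[[29, 105, 250], [29, 101, 253], [29, 101, 253], [29, 101, 253], [29, 100, 253], [29, 102, 253], [29, 101, 253], [29, 101, 253], [29, 101, 253], [29, 105, 252]]
[]
[([np.int32(305), np.int32(201), np.int32(11), np.int32(6), np.int32(54)], array([310.04, 203.57]))]
25 ((0.5520691871643066, -0.27878355979919434), 0.04691564291715622)
24 ((0.5382950901985168, -0.2923625409603119), 0.06401452422142029)
```

```bash
python3 -c "
from h import *
t=cap('top');s=cap('scene');print(tri(t,(312.9,196.2),s,(310.04,203.57)).round(4))
rows(([.436,-.119,.25],-53.7),([.427,-.335,.25],-53.7))"
```

```text
[ 0.5524 -0.2801  0.1558]
xyz [-0.011 -0.006 -5.49 ] rot [-0.01 -0.    0.03]
xyz [ 5.611  4.502 -5.49 ] rot [-0.01 -0.    0.03]
```

```bash
python3 -m crank '[{"xyz":[0,0,-2],"delta_rot":[0,0,0],"claw":1},{"xyz":[0,0,-4],"delta_rot":[0,0,0],"claw":1},{"xyz":[0,0,-5.5],"delta_rot":[0,0,0],"claw":1},{"xyz":[1.4,1.1,-5.5],"delta_rot":[0,0,0],"claw":1},{"xyz":[2.8,2.2,-5.5],"delta_rot":[0,0,0],"claw":1},{"xyz":[4.2,3.3,-5.5],"delta_rot":[0,0,0],"claw":1},{"xyz":[5.6,4.5,-5.5],"delta_rot":[0,0,0],"claw":1},{"xyz":[5.6,4.5,-5.5],"delta_rot":[0,0,0],"claw":1},{"xyz":[5.6,4.5,-5.5],"delta_rot":[0,0,0],"claw":1},{"xyz":[5.6,4.5,-5.5],"delta_rot":[0,0,0],"claw":1}]' 60
python3 - <<'E'
from h import *
c=cap("wrist"); cv2.imwrite("pics/w3.png",c["img"])
s=r.get_state();print(s["time_s"],s["tcp_pos"],s["eef_rot"])
im=c["img"]
for x in blobs(im,[50,60,50],[95,255,255],2000):
    ct=max(cv2.findContours(x[2],0,1)[0],key=cv2.contourArea); h=cv2.convexHull(ct)[:,0]
    P=np.array([pt(c,q,.153)[:2] for q in h]); print("bell",x[0],cv2.minEnclosingCircle(P.astype(np.float32)))
for x in blobs(im,[18,80,100],[34,255,255],60): print("brass",x[0],pt(c,x[1],.156).round(4))
for x in blobs(im,[0,0,170],[180,60,255],60): print("white",x[0],pt(c,x[1],.153).round(4))
E
```

```text
time_s: 7.55
tcp_pos: [0.4268, -0.334, 0.2504]
eef_rot: [-180.0, -0.0, -53.6]
contact_force: [0.1, 0.9, -2.6]
gripper_width: 0.0176
gripper_force: 60.0
7.6 [ 0.42699473 -0.33389621  0.25048693] [-1.79979812e+02 -1.54730332e-02 -5.36061873e+01]
bell [   46   110   127   118 10461] ((0.5501618981361389, -0.2831210196018219), 0.04874084144830704)
brass [180   0  25  17 248] [ 0.5574 -0.4155  0.156 ]
brass [356   0  24  18 270] [ 0.4641 -0.4837  0.156 ]
brass [388  21  46  83 648] [ 0.4199 -0.473   0.156 ]
brass [266 132  28  21 565] [ 0.4581 -0.3774  0.156 ]
brass [ 86 157  34  32 831] [ 0.5529 -0.2794  0.156 ]
brass [227 271   8  58 275] [ 0.4135 -0.2456  0.156 ]
brass [324 271   8  58 284] [ 0.3466 -0.295   0.156 ]
brass [  91  340  377   17 4384] [ 0.3385 -0.2395  0.156 ]
white [   79     0   314   166 16125] [ 0.4945 -0.3963  0.153 ]
white [221   5  16  18 189] [ 0.5353 -0.4254  0.153 ]
white [242   5  16  18 218] [ 0.5248 -0.4336  0.153 ]
white [262   6  16  17 236] [ 0.5137 -0.442   0.153 ]
white [283   6  16  17 229] [ 0.5023 -0.45    0.153 ]
white [303   6  16  18 244] [ 0.4913 
[... 1049 characters left out ...]
[243  73  15  16 188] [ 0.4999 -0.3995  0.153 ]
white [263  72  15  16 201] [ 0.4888 -0.4081  0.153 ]
white [282  73  16  16 200] [ 0.4773 -0.4159  0.153 ]
white [302  73  15  16 194] [ 0.4664 -0.4238  0.153 ]
white [321  73  15  15 186] [ 0.4556 -0.4324  0.153 ]
white [   3   88   57   56 1798] [ 0.6158 -0.2838  0.153 ]
white [263  93  15  16 192] [ 0.4807 -0.397   0.153 ]
white [282  93  15  16 206] [ 0.4694 -0.4049  0.153 ]
white [244  94  15  15 186] [ 0.4914 -0.3886  0.153 ]
white [301  94  16  15 196] [ 0.458  -0.4132  0.153 ]
white [268 174  21  23 403] [ 0.4388 -0.3501  0.153 ]
white [163 189  35  27 418] [ 0.4953 -0.2937  0.153 ]
white [104 204  10  20 163] [ 0.5343 -0.2514  0.153 ]
```

View pics/w3.png

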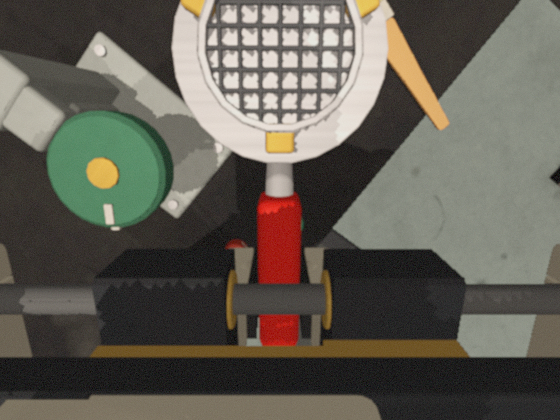

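```bash
python3 - <<'E'
from h import *
c=cap("wrist")
a,b,d=[pt(c,q,.011) for q in((100,50.5),(219,147),(173,204))]
print(a,b,d); v=a-b;w=d-b
print("yaw side",np.degrees(np.arctan2(v[1],v[0])),"front",np.degrees(np.arctan2(w[1],w[0]))-90)
g=cv2.cvtColor(c["img"],cv2.COLOR_BGR2HSV)
m=[pt(c,q,z) for q,z in(((108,206),.153),((111,223),.153),((102.5,172.5),.156))]
for q in m[:2]: print("mark",np.degrees(np.arctan2(*(q-m[2])[[1,0]]))-130, np.hypot(*(q-m[2])[:2]))
s=r.get_state();p=s["tcp_pos"]
# cup centre from flange rim, bottom & sides (flange top z = tcp+.0188-.004)
z=p[2]+.0148; M=rpy(s["eef_rot"])
hs=[M.T@(pt(c,q,z)-p) for q in((173,45),(388,45),(280.5,163),(280,142))]; print(np.round(hs,4))
h=np.array([.553,-.2793]); y=-53.7
dirv=np.array([np.cos(np.radians(y)),np.sin(np.radians(y))])
for R0 in(.19,.0984): print(R0,(h-R0*dirv).round(4))
rows(([*(h-.199*dirv),.25],y),([*(h-.199*dirv),.084],y),([*(h-.0984*dirv),.084],y))
E
```

```text
[ 0.6656781 -0.3308898  0.011    ] [ 0.50445746 -0.32108369  0.011     ] [ 0.51174027 -0.22985198  0.011     ]
yaw side -3.480678781819495 front -4.564110063232121
mark -6.07582838282336 0.027282152642920415
mark -4.69260636891633 0.04142997514855174
[[ 0.0999 -0.0408 -0.0147]
 [ 0.0998  0.0428 -0.0148]
 [ 0.0539  0.001  -0.0148]
 [ 0.0627  0.0008 -0.0148]]
0.19 [ 0.4405 -0.1262]
0.0984 [ 0.4947 -0.2   ]
xyz [-5.607 -4.472  0.019] rot [-0.02 -0.03  0.1 ]
xyz [-5.609 -4.469  5.553] rot [-0.02 -0.03  0.1 ]
xyz [-2.256 -4.463  5.554] rot [-0.02 -0.03  0.1 ]
```

```bash
python3 -m crank '[{"xyz":[-1.4,-1.1,0],"delta_rot":[0,0,0.4],"claw":1},{"xyz":[-2.8,-2.2,0],"delta_rot":[0,0,0.4],"claw":1},{"xyz":[-4.2,-3.3,0],"delta_rot":[0,0,0.4],"claw":1},{"xyz":[-5.6,-4.46,0],"delta_rot":[0,0,0.4],"claw":1},{"xyz":[-5.6,-4.46,0],"delta_rot":[0,0,0.4],"claw":1},{"xyz":[-5.6,-4.46,2],"delta_rot":[0,0,0.4],"claw":1},{"xyz":[-5.6,-4.46,4],"delta_rot":[0,0,0.4],"claw":1},{"xyz":[-5.6,-4.46,5.55],"delta_rot":[0,0,0.4],"claw":1},{"xyz":[-5.6,-4.46,5.55],"delta_rot":[0,0,0.4],"claw":1},{"xyz":[-4.6,-4.46,5.55],"delta_rot":[0,0,0.4],"claw":1},{"xyz":[-3.4,-4.46,5.55],"delta_rot":[0,0,0.4],"claw":1},{"xyz":[-2.24,-4.46,5.55],"delta_rot":[0,0,0.4],"claw":1},{"xyz":[-2.24,-4.46,5.55],"delta_rot":[0,0,0.4],"claw":1},{"xyz":[-2.24,-4.46,5.55],"delta_rot":[0,0,0.4],"claw":1}]' 60
python3 - <<'E'
from h import *
rows(([.4954,-.2,.085],-54)); c=cap("scene"); s=cap("top")
cv2.imwrite("pics/s4.png",np.hstack([cv2.resize(c["img"][150:270,240:390],None,fx=2.6,fy=2.6,interpolation=2),cv2.resize(s["img"][150:270,240:390],None,fx=2.6,fy=2.6,interpolation=2)]))
E
```

```text
time_s: 9.4
tcp_pos: [0.4953, -0.2017, 0.0854]
eef_rot: [-179.9, -0.1, -54.1]
contact_force: [-0.4, 0.0, -1.3]
gripper_width: 0.0173
gripper_force: 60.0
xyz [-0.045 -0.037  0.014] rot [-0.08 -0.07 -0.12]
```

View pics/s4.png

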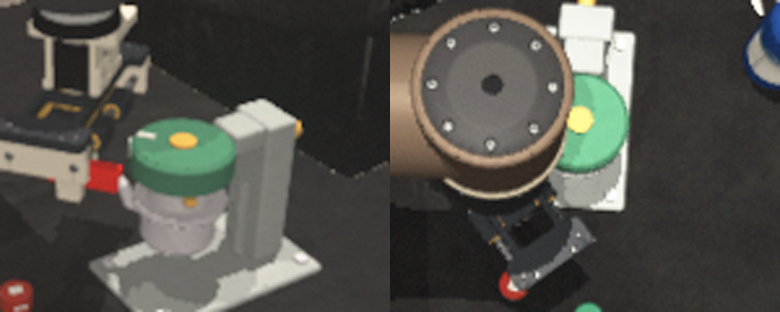

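```bash
python3 -m crank '[{"xyz":[-0.04,-0.03,0],"delta_rot":[0,0,0],"claw":1},{"xyz":[-0.04,-0.03,-0.15],"delta_rot":[0,0,0],"claw":1},{"xyz":[-0.04,-0.03,-0.3],"delta_rot":[0,0,0],"claw":1},{"xyz":[-0.04,-0.03,-0.42],"delta_rot":[0,0,0],"claw":1},{"xyz":[-0.04,-0.03,-0.42],"delta_rot":[0,0,0],"claw":1}]' 60; python3 -c "
from h import *
s=r.get_state();print(s['tcp_pos'],s['contact_force'],s['moment'])"
```

```text
time_s: 10.12
tcp_pos: [0.495, -0.2, 0.0968]
eef_rot: [-180.0, -0.0, -54.1]
contact_force: [0.1, 1.0, -2.1]
gripper_width: 0.0173
gripper_force: 60.0
[ 0.49502407 -0.2000476   0.09678241] [ 0.06773711  0.97811067 -2.0661348 ] [0.1103318  0.03666654 0.00573497]
```

```bash
python3 -m crank '[{"xyz":[0,0,-0.1],"delta_rot":[0,0,0],"claw":1},{"xyz":[0,0,-0.2],"delta_rot":[0,0,0],"claw":1},{"xyz":[0,0,-0.3],"delta_rot":[0,0,0],"claw":1},{"xyz":[0,0,-0.38],"delta_rot":[0,0,0],"claw":1},{"xyz":[0,0,-0.38],"delta_rot":[0,0,0],"claw":1}]' 60; python3 -c "
from h import *
for i in range(5):
  s=r.get_state();print(s['tcp_pos'],s['contact_force'],s['moment'])
  cap('scene')"
```

```text
time_s: 10.75
tcp_pos: [0.4948, -0.2001, 0.1079]
eef_rot: [-180.0, -0.0, -54.1]
contact_force: [1.2, -1.9, -3.5]
gripper_width: 0.0174
gripper_force: 60.0
[ 0.49484804 -0.20005799  0.10789974] [ 1.22336886 -1.89562609 -3.45704224] [ 0.13782867 -0.4201709   0.12526295]
[ 0.4948837  -0.20007251  0.10789774] [ 0.98379744  0.36067208 -3.59468212] [ 0.12960091 -0.49039704  0.10553914]
[ 0.49487269 -0.20004658  0.10786821] [ 1.34046845  0.46163833 -3.17760931] [ 0.06933703 -0.4401464   0.06787017]
[ 0.49485806 -0.20009219  0.10786951] [ 1.54603704  0.41054008 -2.49572994] [ 0.08758069 -0.4073517   0.10730447]
[ 0.49485217 -0.20006767  0.10785336] [ 1.2798901  -0.90093048 -2.4992898 ] [ 0.03160015 -0.46309076  0.09070337]
```

```bash
python3 -m crank '[{"xyz":[0,0,-0.02],"delta_rot":[0,0,0],"claw":1},{"xyz":[0,0,-0.04],"delta_rot":[0,0,0],"claw":1},{"xyz":[0,0,-0.04],"delta_rot":[0,0,0],"claw":1}]' 60; python3 -c "
from h import *
s=r.get_state();print(s['tcp_pos'],s['contact_force'],s['moment'])
F=[];
for i in range(4): F.append(r.get_state()['contact_force']);cap('top')
print(np.mean(F,0),s['joints'].round())
h=np.array([.553,-.2793]);p=s['tcp_pos'];y0=s['eef_rot'][2];M=rpy(s['eef_rot'])
v=p[:2]-h;print(np.hypot(*v),np.degrees(np.arctan2(v[1],v[0]))-180-y0)
for a in range(0,70,4):
  t=np.radians(a);q=h+np.array([[np.cos(t),-np.sin(t)],[np.sin(t),np.cos(t)]])@v
  print(a,(M.T@np.append(q-p[:2],0)/.03).round(3)[:2])"
```

```text
time_s: 11.38
tcp_pos: [0.4948, -0.2, 0.1089]
eef_rot: [180.0, 0.0, -54.1]
contact_force: [3.5, -2.3, -6.6]
gripper_width: 0.0176
gripper_force: 60.0
[ 0.49479627 -0.2000322   0.1088528 ] [ 3.46756937 -2.31333316 -6.6151658 ] [-0.07577388 -0.82648428  0.16253733]
[ 3.50239588 -1.74293221 -6.11739662] [ -1.  14. -26.  -0. -50.  37.]
0.09834153946773753 0.3904381772329515
0 [0. 0.]
4 [0.01  0.229]
8 [0.035 0.456]
12 [0.076 0.681]
16 [0.133 0.903]
20 [0.205 1.12 ]
24 [0.292 1.331]
28 [0.394 1.536]
32 [0.51  1.734]
36 [0.639 1.922]
40 [0.781 2.102]
44 [0.936 2.271]
48 [1.101 2.429]
52 [1.277 2.574]
56 [1.463 2.708]
60 [1.658 2.828]
64 [1.861 2.934]
68 [2.071 3.025]
```

```bash
python3 -m crank '[{"xyz":[0,0,0.025],"delta_rot":[0,0,0],"claw":1},{"xyz":[0.01,0.229,0.025],"delta_rot":[0,0,-4],"claw":1},{"xyz":[0.035,0.456,0.025],"delta_rot":[0,0,-8],"claw":1},{"xyz":[0.076,0.681,0.025],"delta_rot":[0,0,-12],"claw":1},{"xyz":[0.133,0.903,0.025],"delta_rot":[0,0,-16],"claw":1},{"xyz":[0.133,0.903,0.025],"delta_rot":[0,0,-16],"claw":1}]' 60; cat >> h.py <<'E'
def ft():
    S=[]
    for i in range(3): S.append(r.get_state()); cap("top")
    s=S[0];M=rpy(s["eef_rot"]);h=np.array([.553,-.2793]);v=s["tcp_pos"][:2]-h
    print("t",s["time_s"],"tcp",s["tcp_pos"].round(4),"rpy",s["eef_rot"].round(1),"Ftool",(M.T@np.mean([x["contact_force"] for x in S],0)).round(1),"Mtool",(M.T@np.mean([x["moment"] for x in S],0)).round(2),"R",np.hypot(*v).round(4),"az",(np.degrees(np.arctan2(-v[1],-v[0]))).round(1))
E
python3 -c "
from h import *
ft()"
```

```text
time_s: 12.32
tcp_pos: [0.4753, -0.2191, 0.1084]
eef_rot: [-180.0, -0.0, -38.1]
contact_force: [2.9, 1.2, -4.6]
gripper_width: 0.0177
gripper_force: 60.0
t 12.325 tcp [ 0.4753 -0.2191  0.1084] rpy [-180.    -0.   -38.1] Ftool [ 1.6 -2.3  3.8] Mtool [ 0.8   0.18 -0.2 ] R 0.0983 az -37.8
```

```bash
python3 -m crank '[{"xyz":[0.01,0.229,0],"delta_rot":[0,0,-4],"claw":1},{"xyz":[0.035,0.456,0],"delta_rot":[0,0,-8],"claw":1},{"xyz":[0.076,0.681,0],"delta_rot":[0,0,-12],"claw":1},{"xyz":[0.133,0.903,0],"delta_rot":[0,0,-16],"claw":1},{"xyz":[0.205,1.12,0],"delta_rot":[0,0,-20],"claw":1},{"xyz":[0.292,1.331,0],"delta_rot":[0,0,-24],"claw":1},{"xyz":[0.292,1.331,0],"delta_rot":[0,0,-24],"claw":1}]' 60; python3 -c "
from h import *
ft()"
```

```text
time_s: 13.35
tcp_pos: [0.4575, -0.2558, 0.1081]
eef_rot: [-180.0, 0.0, -14.2]
contact_force: [3.1, 4.1, -4.1]
gripper_width: 0.0176
gripper_force: 60.0
t 13.35 tcp [ 0.4575 -0.2558  0.1081] rpy [-180.     0.   -14.2] Ftool [ 2.  -3.7  4.1] Mtool [ 1.08  0.51 -0.24] R 0.0983 az -13.8
```

```bash
python3 -m crank '[{"xyz":[0.003,0.115,0],"delta_rot":[0,0,-2],"claw":1},{"xyz":[0.01,0.229,0],"delta_rot":[0,0,-4],"claw":1},{"xyz":[0.022,0.343,0],"delta_rot":[0,0,-6],"claw":1},{"xyz":[0.022,0.343,0],"delta_rot":[0,0,-6],"claw":1}]' 60; python3 -c "
from h import *
ft()"
```

```text
time_s: 14.0
tcp_pos: [0.4557, -0.2659, 0.1082]
eef_rot: [-180.0, -0.0, -8.2]
contact_force: [2.9, 2.6, -3.3]
gripper_width: 0.0178
gripper_force: 60.0
t 14.0 tcp [ 0.4557 -0.2659  0.1082] rpy [-180.    -0.    -8.2] Ftool [ 2.6 -2.9  3.7] Mtool [ 1.11  0.65 -0.23] R 0.0982 az -7.8
```

Now in 2° steps, feeling for the stop.

```bash
python3 -m crank '[{"xyz":[0.003,0.115,0],"delta_rot":[0,0,-2],"claw":1},{"xyz":[0.003,0.115,0],"delta_rot":[0,0,-2],"claw":1}]' 60; python3 -c "
from h import *
ft()"; python3 -m crank '[{"xyz":[0.003,0.115,0],"delta_rot":[0,0,-2],"claw":1},{"xyz":[0.003,0.115,0],"delta_rot":[0,0,-2],"claw":1}]' 60|grep force; python3 -c "
from h import *
ft()"
```

```text
time_s: 14.4
tcp_pos: [0.4553, -0.2694, 0.1082]
eef_rot: [-180.0, -0.0, -6.1]
contact_force: [4.0, 3.2, -4.0]
gripper_width: 0.0174
gripper_force: 60.0
t 14.4 tcp [ 0.4553 -0.2694  0.1082] rpy [-180.    -0.    -6.1] Ftool [ 3.2 -3.6  3.9] Mtool [ 1.23  0.74 -0.29] R 0.0982 az -5.8
contact_force: [3.2, 4.0, -3.2]
gripper_force: 60.0
t 14.8 tcp [ 0.455  -0.2729  0.1082] rpy [-180.    -0.    -4.1] Ftool [ 3.4 -4.   3.4] Mtool [ 1.31  0.89 -0.28] R 0.0982 az -3.7
```

```bash
python3 -m crank '[{"xyz":[0.003,0.115,0],"delta_rot":[0,0,-2],"claw":1},{"xyz":[0.003,0.115,0],"delta_rot":[0,0,-2],"claw":1}]' 60|grep force; python3 -c "
from h import *
ft()"
```

```text
contact_force: [3.2, 3.4, -3.6]
gripper_force: 60.0
t 15.2 tcp [ 0.4548 -0.2763  0.1082] rpy [-180.    -0.    -2.2] Ftool [ 3.2 -3.5  4. ] Mtool [ 1.34  0.96 -0.25] R 0.0982 az -1.7
```

```bash
python3 -m crank '[{"xyz":[0.003,0.115,0],"delta_rot":[0,0,-2],"claw":1},{"xyz":[0.003,0.115,0],"delta_rot":[0,0,-2],"claw":1}]' 60|grep force; python3 -c "
from h import *
ft()"
```

```text
contact_force: [4.1, 6.5, -4.0]
gripper_force: 60.0
t 15.6 tcp [ 0.455  -0.2795  0.1082] rpy [-180.    -0.    -0.2] Ftool [ 4.  -6.1  3.5] Mtool [ 1.94  1.15 -0.1 ] R 0.098 az 0.1
```

```bash
python3 -m crank '[{"xyz":[0.003,0.115,0],"delta_rot":[0,0,-2],"claw":1},{"xyz":[0.003,0.115,0],"delta_rot":[0,0,-2],"claw":1}]' 60|grep force; python3 -c "
from h import *
ft()"
```

```text
contact_force: [5.1, 14.4, -1.8]
gripper_force: 60.0
t 16.0 tcp [ 0.4553 -0.2817  0.108 ] rpy [-1.799e+02 -1.000e-01  1.700e+00] Ftool [  5.4 -13.8   2.2] Mtool [4.73 1.71 0.46] R 0.0978 az 1.4
```

```bash
python3 -m crank '[{"xyz":[0.004,-0.143,0],"delta_rot":[0,0,2.5],"claw":1},{"xyz":[0.014,-0.28,0],"delta_rot":[0,0,4.9],"claw":1},{"xyz":[0.014,-0.28,0],"delta_rot":[0,0,4.9],"claw":1}]' 60|grep force; python3 -c "
from h import *
ft()"
```

```text
contact_force: [4.5, 1.0, -4.0]
gripper_force: 60.0
t 16.525 tcp [ 0.4552 -0.275   0.1084] rpy [180.  -0.  -3.] Ftool [ 4.2 -1.3  4.2] Mtool [ 0.33  1.14 -0.11] R 0.0979 az -2.5
```

```bash
python3 -m crank '[{"xyz":[0,0,0.04],"delta_rot":[0,0,0],"claw":1},{"xyz":[0,0,0.08],"delta_rot":[0,0,0],"claw":1},{"xyz":[0,0,0.1],"delta_rot":[0,0,0],"claw":1},{"xyz":[0,0,0.1],"delta_rot":[0,0,0],"claw":1}]' 60|grep force; python3 -c "
from h import *
ft()"
```

```text
contact_force: [1.9, 1.6, 3.0]
gripper_force: 60.0
t 17.175 tcp [ 0.4553 -0.2752  0.1057] rpy [ 1.8e+02 -1.0e-01 -3.0e+00] Ftool [ 2.1 -1.6 -3.1] Mtool [ 0.29  1.03 -0.17] R 0.0978 az -2.4
```

```bash
python3 -m crank '[{"xyz":[0,0,-0.07],"delta_rot":[0,0,0],"claw":1},{"xyz":[0.05,0.03,-0.07],"delta_rot":[0,0,-0.5],"claw":1},{"xyz":[0.05,0.03,-0.07],"delta_rot":[0,0,-0.5],"claw":1}]' 60|grep force; python3 -c "
from h import *
ft()"
```

```text
contact_force: [-1.6, 2.0, 0.0]
gripper_force: 60.0
t 17.7 tcp [ 0.4551 -0.2757  0.1067] rpy [-1.8e+02  1.0e-01 -2.5e+00] Ftool [-1.5 -1.7  0.6] Mtool [ 0.49 -0.46 -0.07] R 0.098 az -2.1
```

```bash
python3 -m crank '[{"xyz":[0.002,0.09,0],"delta_rot":[0,0,-1.5],"claw":1},{"xyz":[0.002,0.09,0],"delta_rot":[0,0,-1.5],"claw":1}]' 60|grep force; python3 -c "
from h import *
ft()"; python3 -m crank '[{"xyz":[0.002,0.06,0],"delta_rot":[0,0,-1],"claw":1},{"xyz":[0.002,0.06,0],"delta_rot":[0,0,-1],"claw":1}]' 60|grep force; python3 -c "
from h import *
ft()"
```

```text
contact_force: [-2.8, 3.4, -2.3]
gripper_force: 60.0
t 18.1 tcp [ 0.4553 -0.2784  0.1068] rpy [-1.8e+02  1.0e-01 -1.0e+00] Ftool [-2.9 -3.   2.5] Mtool [ 1.01 -1.35 -0.21] R 0.0977 az -0.5
contact_force: [-2.8, 5.1, -2.2]
gripper_force: 60.0
t 18.5 tcp [ 0.4555 -0.2798  0.1068] rpy [-1.799e+02  1.000e-01 -0.000e+00] Ftool [-3.4 -5.5  2. ] Mtool [ 1.85 -1.49 -0.2 ] R 0.0975 az 0.3
```

```bash
python3 -m crank '[{"xyz":[-0.015,-0.19,0],"delta_rot":[0,0,3.3],"claw":1},{"xyz":[-0.015,-0.19,0],"delta_rot":[0,0,3.3],"claw":1},{"xyz":[-0.015,-0.19,0.04],"delta_rot":[0,0,3.3],"claw":1},{"xyz":[-0.015,-0.19,0.08],"delta_rot":[0,0,3.3],"claw":1},{"xyz":[-0.015,-0.19,0.08],"delta_rot":[0,0,3.3],"claw":1}]' 60|grep force; python3 - <<'E'
from h import *
ft(); c=cap("scene")
cv2.imwrite("pics/s5.png",cv2.resize(c["img"][175:260,265:365],None,fx=6,fy=6,interpolation=2))
E
```

```text
contact_force: [-2.3, 1.6, 1.2]
gripper_force: 60.0
t 19.275 tcp [ 0.4565 -0.2751  0.1054] rpy [ 1.8e+02 -1.0e-01 -3.3e+00] Ftool [-1.9 -1.  -2.1] Mtool [ 0.13 -0.26 -0.07] R 0.0966 az -2.5
```

View pics/s5.png

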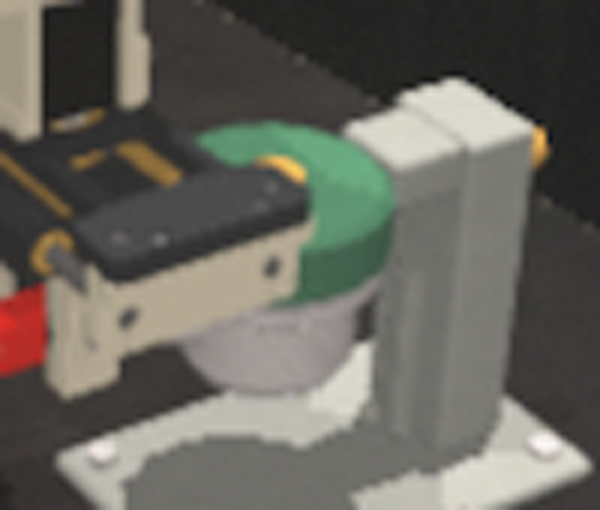

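```bash
python3 -m crank '[{"xyz":[0,0,0.02],"delta_rot":[0,0,0],"claw":1},{"xyz":[0,0,0.04],"delta_rot":[0,0,0],"claw":1}]' 60|grep force; python3 -c "
from h import *
ft()"; python3 -m crank '[{"xyz":[0,0,0.04],"delta_rot":[0,0,0],"claw":0.6},{"xyz":[0,0,0.04],"delta_rot":[0,0,0],"claw":0.6},{"xyz":[0,0,0.04],"delta_rot":[0,0,0],"claw":0.6},{"xyz":[0,0,0.04],"delta_rot":[0,0,0],"claw":0.6}]' ; python3 - <<'E'
from h import *
ft(); c=cap("wrist"); cv2.imwrite("pics/w6.png",c["img"])
for x in blobs(c["img"],[0,150,70],[8,255,255],300):
    ct=max(cv2.findContours(x[2],0,1)[0],key=cv2.contourArea);b=cv2.boxPoints(cv2.minAreaRect(ct));print(x[0],[pt(c,q,.135)[:2].round(4) for q in b])
E
```

```text
contact_force: [-1.5, 1.2, 6.8]
gripper_force: 60.0
t 19.725 tcp [ 0.4566 -0.275   0.1043] rpy [ 1.8e+02 -1.0e-01 -3.3e+00] Ftool [-1.3 -0.8 -6.6] Mtool [ 0.06  0.02 -0.05] R 0.0965 az -2.6
time_s: 20.38
tcp_pos: [0.4558, -0.2747, 0.1024]
eef_rot: [-180.0, 0.0, -3.3]
contact_force: [-0.0, 0.1, -0.2]
gripper_width: 0.0347
gripper_force: 0.0
t 20.375 tcp [ 0.4558 -0.2747  0.1024] rpy [-180.     0.    -3.3] Ftool [ 0.3 -0.2  0.1] Mtool [-0.06 -0.02 -0.  ] R 0.0973 az -2.7
[ 257  187   45   97 3952] [array([ 0.5036, -0.269 ]), array([ 0.5027, -0.2858]), array([ 0.462 , -0.2841]), array([ 0.463 , -0.2659])]
[259 315  40  25 916] [array([ 0.4478, -0.2656]), array([ 0.4468, -0.2822]), array([ 0.4348, -0.2817]), array([ 0.4358, -0.2647])]
```

```bash
python3 -m crank '[{"xyz":[0,0,-1],"delta_rot":[0,0,0],"claw":0.6},{"xyz":[0,0,-3],"delta_rot":[0,0,0],"claw":0.6},{"xyz":[0,0,-5],"delta_rot":[0,0,0],"claw":0.6},{"xyz":[0,-2,-5],"delta_rot":[0,0,0],"claw":0.6},{"xyz":[0,-4,-5],"delta_rot":[0,0,0],"claw":0.6},{"xyz":[0,-6,-5],"delta_rot":[0,0,0],"claw":0.6},{"xyz":[0,-8,-5],"delta_rot":[0,0,0],"claw":0.6},{"xyz":[0,-8,-5],"delta_rot":[0,0,0],"claw":0.6}]' ; python3 - <<'E'
from h import *
t=cap("top");s=cap("scene")
cv2.imwrite("pics/s7.png",np.hstack([cv2.resize(s["img"][180:260,260:360],None,fx=4,fy=4,interpolation=2),cv2.resize(t["img"][160:240,270:370],None,fx=4,fy=4,interpolation=2)]))
q=[]
for c,roi in((t,(290,190,330,250)),(s,(250,190,310,240))):
    for x in blobs(c["img"],[0,150,70],[8,255,255],30,roi): print(x[0],x[1].round(2)); q.append(x[1])
if len(q)==2: print(tri(t,q[0],s,q[1]).round(4))
E
```

```text
time_s: 21.58
tcp_pos: [0.4699, -0.0316, 0.2528]
eef_rot: [-180.0, -0.1, -3.0]
contact_force: [0.3, -0.4, 0.1]
gripper_width: 0.0352
gripper_force: 0.0
[306 221   9  29 227] [310.36 235.27]
[261 218  31  22 367] [276.83 228.33]
[ 0.4641 -0.2761  0.1205]
```

View pics/s7.png

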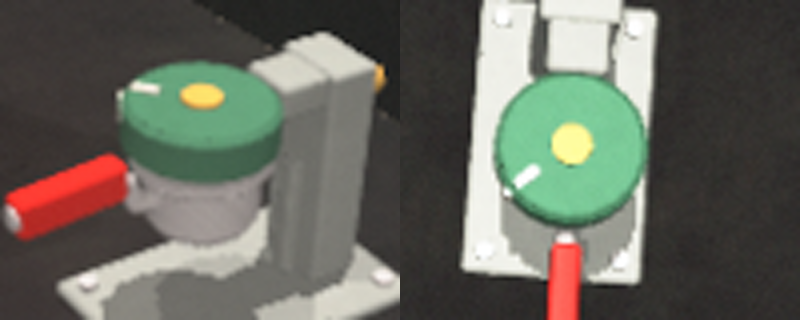

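```bash
python3 - <<'E'
from h import *
t=cap("top");s=cap("scene")
def ends(im,roi):
    x=max(blobs(im,[0,140,60],[9,255,255],30,roi),key=lambda x:x[0][4])
    (cx,cy),(w,h),a=cv2.minAreaRect(max(cv2.findContours(x[2],0,1)[0],key=cv2.contourArea))
    a=np.radians(a); d=np.array([np.cos(a),np.sin(a)])*w/2 if w>h else np.array([-np.sin(a),np.cos(a)])*h/2
    return np.array([cx,cy])+d*.8,np.array([cx,cy])-d*.8
for nm,it,is_,r1,r2 in(("start",cv2.imread("pics/top0.png"),cv2.imread("pics/scene0.png"),(180,220,205,260),(195,185,230,215)),("now",t["img"],s["img"],(290,190,330,250),(250,190,310,240))):
    A=sorted(ends(it,r1),key=lambda p:p[1]); B=sorted(ends(is_,r2),key=lambda p:-p[0])
    P=[tri(t,a,s,b) for a,b in zip(A,B)]; d=P[0]-P[1]
    print(nm,np.round(P,4),"slope",(d[2]/np.hypot(*d[:2])).round(3),"yaw",np.degrees(np.arctan2(d[1],d[0])).round(1),"mid",((P[0]+P[1])/2).round(4))
E
```

```text
start [[0.4885 0.02   0.0524]
 [0.4323 0.0141 0.0523]] slope 0.002 yaw 5.9 mid [0.4604 0.0171 0.0524]
now [[ 0.4937 -0.2765  0.1208]
 [ 0.4365 -0.2745  0.1175]] slope 0.058 yaw -2.0 mid [ 0.4651 -0.2755  0.1192]
```

```bash
cat > st.py <<'E'
from h import *
import sys,pickle
c=cap("wrist"); c.pop("eye",None); pickle.dump(c,open(sys.argv[1],"wb"))
x=max(blobs(c["img"],[0,140,50],[9,255,255],300),key=lambda x:x[0][4]); print(c["H"][:3,3],x[0])
E
python3 -m crank '[{"xyz":[-0.8,1,0],"delta_rot":[0,0,0],"claw":0.6},{"xyz":[-1.6,2.3,0],"delta_rot":[0,0,0],"claw":0.6},{"xyz":[-1.6,2.3,0],"delta_rot":[0,0,0],"claw":0.6},{"xyz":[-1.6,2.3,0],"delta_rot":[0,0,0],"claw":0.6}]'|grep tcp; python3 st.py a.pkl
python3 -m crank '[{"xyz":[0,2,0],"delta_rot":[0,0,0],"claw":0.6},{"xyz":[0,4,0],"delta_rot":[0,0,0],"claw":0.6},{"xyz":[0,5.9,0],"delta_rot":[0,0,0],"claw":0.6},{"xyz":[0,5.9,0],"delta_rot":[0,0,0],"claw":0.6},{"xyz":[0,5.9,0],"delta_rot":[0,0,0],"claw":0.6}]'|grep tcp; python3 st.py b.pkl
python3 - <<'E'
from h import *
import pickle
a,b=[pickle.load(open(n,"rb")) for n in("a.pkl","b.pkl")]
def feat(c):
    x=max(blobs(c["img"],[0,140,50],[9,255,255],300),key=lambda x:x[0][4])
    m=x[2]; ys=np.nonzero(m.any(1))[0]; out=[]
    # right/left edge midline not view-invariant: use both side edges near the ends
    B=cv2.boxPoints(cv2.minAreaRect(max(cv2.findContours(m,0,1)[0],key=cv2.contourArea)))
    return x[0],B.round(1)
for c in(a,b): print(*feat(c))
cv2.imwrite("pics/ab.png",np.hstack([cv2.resize(a["img"][50:330,280:560],(400,400)),cv2.resize(b["img"][50:330,140:420],(400,400))]))
E
```

```text
tcp_pos: [0.4178, -0.1023, 0.2527]
[ 0.49233222 -0.10668973  0.41059764] [ 457   91   48   88 2816]
tcp_pos: [0.4078, -0.278, 0.2519]
[ 0.48254876 -0.28233241  0.40974385] [ 259   93   25   85 1945]
[ 457   91   48   88 2816] [[454.5 172.7]
 [471.9  85.6]
 [505.5  92.3]
 [488.1 179.4]]
[ 259   93   25   85 1945] [[259.  93.]
 [283.  93.]
 [283. 177.]
 [259. 177.]]
```

View pics/ab.png

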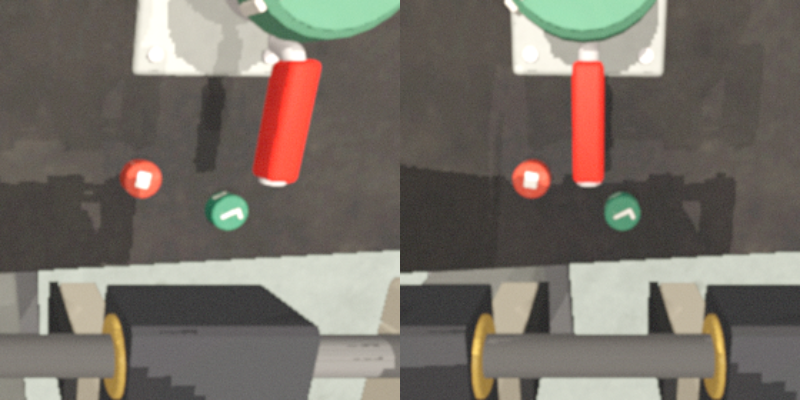

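```bash
cat > line.py <<'E'
from h import *
import pickle
def edge(c,k):
    m=max(blobs(c["img"],[0,140,50],[9,255,255],300),key=lambda x:x[0][4])[2]
    ys=np.nonzero(m.any(1))[0]; ys=ys[12:-14]
    xs=np.array([np.nonzero(m[y])[0][k]+(.5 if k==-1 else -.5) for y in ys]); p=np.polyfit(ys,xs,1)
    P=[(np.polyval(p,y),y) for y in(ys[0],ys[-1])]; e=c["H"][:3,3]
    n=np.cross(*[pt(c,q,0)-e for q in P]); return n/np.linalg.norm(n),e,np.std(xs-np.polyval(p,ys))
a,b=[pickle.load(open(n,"rb")) for n in("a.pkl","b.pkl")]
(na,ea,sa),(nb,eb,sb)=edge(a,-1),edge(b,-1)
d=np.cross(na,nb); d/=np.hypot(*d[:2]); d*=np.sign(d[0])
p=np.linalg.solve([na,nb,[1,0,0]],[na@ea,nb@eb,.465])
print("resid",sa,sb,"dir",d.round(4),"yaw",np.degrees(np.arctan2(d[1],d[0])).round(2),"pitch slope",d[2].round(4),"top edge at x=.465",p.round(4),"-> handle centre z",(p[2]-.012).round(4))
E
python3 line.py
```

```text
resid 0.29676756952950584 0.2692066835296687 dir [ 0.9979 -0.0655  0.0586] yaw -3.75 pitch slope 0.0586 top edge at x=.465 [ 0.465  -0.2849  0.1277] -> handle centre z 0.1157
```

```bash
python3 -c "
from h import *
rows(([.4565,-.2755,.14],-3.3),([.4565,-.2755,.099],-3.3));print(r.get_state()['time_s'],r.get_state()['eef_rot'])"
```

```text
xyz [ 1.616 -0.156  3.739] rot [-0.01  0.03  0.01]
xyz [ 1.617 -0.155  5.105] rot [-0.01  0.03  0.01]
23.0 [-1.79986352e+02  3.48341769e-02 -3.28540231e+00]
```

```bash
python3 -m crank '[{"xyz":[1.65,-0.15,0],"delta_rot":[0,3.3,0],"claw":0.6},{"xyz":[1.65,-0.15,2],"delta_rot":[0,3.3,0],"claw":0.6},{"xyz":[1.65,-0.15,3.7],"delta_rot":[0,3.3,0],"claw":0.6},{"xyz":[1.65,-0.15,4.5],"delta_rot":[0,3.3,0],"claw":0.6},{"xyz":[1.65,-0.15,5.1],"delta_rot":[0,3.3,0],"claw":0.6},{"xyz":[1.65,-0.15,5.1],"delta_rot":[0,3.3,0],"claw":1},{"xyz":[1.65,-0.15,5.1],"delta_rot":[0,3.3,0],"claw":1},{"xyz":[1.65,-0.15,5.1],"delta_rot":[0,3.3,0],"claw":1},{"xyz":[1.65,-0.15,5.1],"delta_rot":[0,3.3,0],"claw":1},{"xyz":[1.65,-0.15,5.1],"delta_rot":[0,3.3,0],"claw":1}]' 50; python3 -c "
from h import *
ft()"
```

```text
time_s: 24.25
tcp_pos: [0.4582, -0.2762, 0.1003]
eef_rot: [180.0, -3.4, -3.3]
contact_force: [2.9, 4.3, 2.5]
gripper_width: 0.0176
gripper_force: 50.1
t 24.25 tcp [ 0.4582 -0.2762  0.1003] rpy [180.   -3.4  -3.3] Ftool [ 1.8 -5.  -3.7] Mtool [ 1.7   0.56 -0.35] R 0.0948 az -1.9
```

```bash
python3 -m crank '[{"xyz":[-0.01,0,-0.12],"delta_rot":[0,-1.1,0],"claw":1},{"xyz":[-0.015,0,-0.2],"delta_rot":[0,-2.2,0],"claw":1},{"xyz":[-0.02,0,-0.27],"delta_rot":[0,-3.4,0],"claw":1},{"xyz":[-0.02,0,-0.27],"delta_rot":[0,-3.4,0],"claw":1}]' 50; python3 -c "
from h import *
ft()"
```

```text
time_s: 24.9
tcp_pos: [0.456, -0.2762, 0.1073]
eef_rot: [-180.0, 0.2, -3.3]
contact_force: [0.3, 3.5, 0.7]
gripper_width: 0.018
gripper_force: 50.1
t 24.9 tcp [ 0.456  -0.2762  0.1073] rpy [-180.     0.2   -3.3] Ftool [ 0.3 -3.9 -0.5] Mtool [ 1.21  0.29 -0.39] R 0.0971 az -1.8
```

```bash
python3 -m crank '[{"xyz":[0,-0.03,-0.03],"delta_rot":[0,0,0],"claw":1},{"xyz":[0,-0.03,-0.06],"delta_rot":[0,0,0],"claw":1},{"xyz":[0,-0.03,-0.06],"delta_rot":[0,0,0],"claw":1}]' 50|grep force; python3 -c "
from h import *
ft()"; python3 -m crank '[{"xyz":[0,0,-0.03],"delta_rot":[0,0,0],"claw":1},{"xyz":[0,0,-0.03],"delta_rot":[0,0,0],"claw":1}]' 50|grep force; python3 -c "
from h import *
ft()"
```

```text
contact_force: [1.5, 0.3, -3.6]
gripper_force: 50.0
t 25.425 tcp [ 0.4558 -0.2754  0.1091] rpy [-1.8e+02  1.0e-01 -3.3e+00] Ftool [ 1.2 -0.6  3.6] Mtool [ 0.15 -0.   -0.06] R 0.0973 az -2.3
contact_force: [-1.1, 0.3, -3.5]
gripper_force: 50.0
t 25.825 tcp [ 0.4559 -0.2753  0.1102] rpy [-1.8e+02  1.0e-01 -3.3e+00] Ftool [-0.7 -0.4  3.7] Mtool [ 0.04 -0.49 -0.01] R 0.0972 az -2.3
```

```bash
python3 -m crank '[{"xyz":[0.002,0.086,0],"delta_rot":[0,0,-1.5],"claw":1},{"xyz":[0.002,0.086,0],"delta_rot":[0,0,-1.5],"claw":1}]' 50|grep force; python3 -c "
from h import *
ft()"; python3 -m crank '[{"xyz":[0.002,0.086,0],"delta_rot":[0,0,-1.5],"claw":1},{"xyz":[0.002,0.086,0],"delta_rot":[0,0,-1.5],"claw":1}]' 50|grep force; python3 -c "
from h import *
ft()";  python3 -m crank '[{"xyz":[0.002,0.086,0],"delta_rot":[0,0,-1.5],"claw":1},{"xyz":[0.002,0.086,0],"delta_rot":[0,0,-1.5],"claw":1}]' 50|grep force; python3 -c "
from h import *
ft()"
```

```text
contact_force: [-2.1, 2.0, -3.7]
gripper_force: 50.0
t 26.225 tcp [ 0.4558 -0.2778  0.11  ] rpy [-1.8e+02  1.0e-01 -1.8e+00] Ftool [-2.3 -2.7  3.7] Mtool [ 0.92 -1.03 -0.19] R 0.0973 az -0.9
contact_force: [-2.7, 5.7, -1.8]
gripper_force: 50.0
t 26.625 tcp [ 0.4557 -0.28    0.11  ] rpy [-179.9    0.2   -0.2] Ftool [-2.7 -5.8  2.5] Mtool [ 2.09 -1.32 -0.32] R 0.0973 az 0.4
contact_force: [-3.3, 11.1, -1.4]
gripper_force: 50.0
t 27.025 tcp [ 0.4558 -0.2817  0.1099] rpy [-1.799e+02  1.000e-01  1.200e+00] Ftool [ -2.5 -11.6   1.4] Mtool [ 4.07 -1.01  0.07] R 0.0973 az 1.4
```

```bash
python3 -m crank '[{"xyz":[0.006,-0.18,0],"delta_rot":[0,0,3.1],"claw":1},{"xyz":[0.012,-0.355,0],"delta_rot":[0,0,6.2],"claw":1},{"xyz":[0.012,-0.355,0],"delta_rot":[0,0,6.2],"claw":1},{"xyz":[0.012,-0.355,0.04],"delta_rot":[0,0,6.2],"claw":1},{"xyz":[0.012,-0.355,0.04],"delta_rot":[0,0,6.2],"claw":1}]' 50|grep force; python3 -c "
from h import *
ft()"; python3 -m crank '[{"xyz":[0,0,0.04],"delta_rot":[0,0,0],"claw":1},{"xyz":[0,0,0.04],"delta_rot":[0,0,0],"claw":1}]' 50|grep force; python3 -c "
from h import *
ft()";  python3 -m crank '[{"xyz":[0,0,0.04],"delta_rot":[0,0,0],"claw":1},{"xyz":[0,0,0.04],"delta_rot":[0,0,0],"claw":1}]' 50|grep force; python3 -c "
from h import *
ft()"
```

```text
contact_force: [1.0, 1.6, -3.3]
gripper_force: 50.0
t 27.8 tcp [ 0.4569 -0.2727  0.1092] rpy [180.    0.   -4.9] Ftool [ 0.9 -1.   3.1] Mtool [ 0.32  0.14 -0.13] R 0.0963 az -3.9
contact_force: [0.9, 0.2, -1.3]
gripper_force: 50.0
t 28.2 tcp [ 0.4566 -0.2726  0.108 ] rpy [ 1.8e+02  1.0e-01 -5.0e+00] Ftool [ 1.1 -0.2  1.5] Mtool [ 0.19  0.22 -0.07] R 0.0966 az -4.0
contact_force: [0.1, -0.5, 1.2]
gripper_force: 50.0
t 28.6 tcp [ 0.4567 -0.2726  0.107 ] rpy [ 1.8e+02  1.0e-01 -5.0e+00] Ftool [ 0.1  0.3 -1.4] Mtool [ 0.21  0.28 -0.05] R 0.0966 az -4.0
```

```bash
for i in 1 2 3; do python3 -m crank '[{"xyz":[0.002,0.086,0],"delta_rot":[0,0,-1.5],"claw":1},{"xyz":[0.002,0.086,0],"delta_rot":[0,0,-1.5],"claw":1}]' 50|grep contact_f; python3 -c "
from h import *
ft()"; done
```

```text
contact_force: [0.0, 0.8, 2.6]
t 29.0 tcp [ 0.4561 -0.2752  0.1068] rpy [ 1.8e+02  1.0e-01 -3.5e+00] Ftool [-0.8 -0.8 -2.5] Mtool [ 0.2  -0.01 -0.01] R 0.097 az -2.4
contact_force: [-1.6, 2.8, 1.6]
t 29.4 tcp [ 0.4559 -0.2775  0.1065] rpy [-1.8e+02  1.0e-01 -2.0e+00] Ftool [-1.3 -2.1 -1.5] Mtool [ 0.69 -0.23 -0.15] R 0.0972 az -1.1
contact_force: [1.1, 4.7, -3.4]
t 29.8 tcp [ 0.4556 -0.2797  0.1059] rpy [-179.9    0.2   -0.5] Ftool [ 0.9 -4.9  3.6] Mtool [ 1.82 -0.04 -0.34] R 0.0974 az 0.2
```

```bash
for i in 1 2; do python3 -m crank '[{"xyz":[0,0,0.04],"delta_rot":[0,0,0],"claw":1},{"xyz":[0,0,0.04],"delta_rot":[0,0,0],"claw":1}]' 50|grep contact_f; python3 -c "
from h import *
ft()"; done
```

```text
contact_force: [-0.0, 4.4, -0.4]
t 30.2 tcp [ 0.4557 -0.2797  0.1051] rpy [-180.     0.2   -0.5] Ftool [-0.2 -4.9  0.8] Mtool [ 1.9  -0.25 -0.32] R 0.0973 az 0.2
contact_force: [-1.6, 6.2, 1.7]
t 30.6 tcp [ 0.4558 -0.2797  0.1042] rpy [-1.8e+02  1.0e-01 -5.0e-01] Ftool [-1.8 -6.1 -1.6] Mtool [ 2.12 -0.46 -0.4 ] R 0.0972 az 0.3
```

```bash
python3 -m crank '[{"xyz":[0,-0.04,-0.03],"delta_rot":[0,0,0.5],"claw":1},{"xyz":[0,-0.04,-0.03],"delta_rot":[0,0,0.5],"claw":1}]' 50|grep contact_f; python3 -c "
from h import *
ft()"; python3 -m crank '[{"xyz":[0,0,0],"delta_rot":[0,0,0],"claw":1},{"xyz":[0,0,0],"delta_rot":[0,0,0],"claw":1}]' 8|grep force;python3 -m crank '[{"xyz":[0,0,0],"delta_rot":[0,0,0],"claw":0.6},{"xyz":[0,0,0],"delta_rot":[0,0,0],"claw":0.6},{"xyz":[0,0,0],"delta_rot":[0,0,0],"claw":0.6}]';  python3 -c "
from h import *
ft()
rows(([.408,-.278,.252],-3.3),([.418,-.10,.252],-3.3))"
```

```text
contact_force: [-0.6, 4.2, -3.1]
t 31.0 tcp [ 0.4558 -0.2787  0.1048] rpy [-1.8e+02  1.0e-01 -1.0e+00] Ftool [-0.4 -4.2  3. ] Mtool [ 1.38 -0.27 -0.28] R 0.0972 az -0.3
contact_force: [-1.4, 4.1, -3.6]
gripper_force: 8.0
time_s: 31.78
tcp_pos: [0.4565, -0.2793, 0.1055]
eef_rot: [180.0, 0.0, -1.0]
contact_force: [-0.5, -0.3, 0.1]
gripper_width: 0.0345
gripper_force: 0.0
t 31.775 tcp [ 0.4565 -0.2793  0.1055] rpy [180.   0.  -1.] Ftool [-0.3  0.2 -0. ] Mtool [-0.05 -0.   -0.01] R 0.0965 az -0.0
xyz [-1.615 -0.007 -4.888] rot [0.01 0.08 2.3 ]
xyz [-1.385 -5.945 -4.889] rot [0.01 0.08 2.3 ]
```

```bash
python3 -m crank '[{"xyz":[0,0,-1],"delta_rot":[0,0,0],"claw":0.6},{"xyz":[0,0,-3],"delta_rot":[0,0,0],"claw":0.6},{"xyz":[-1.6,0,-4.9],"delta_rot":[0,0,2.3],"claw":0.6},{"xyz":[-1.6,0,-4.9],"delta_rot":[0,0,2.3],"claw":0.6},{"xyz":[-1.6,0,-4.9],"delta_rot":[0,0,2.3],"claw":0.6},{"xyz":[-1.6,0,-4.9],"delta_rot":[0,0,2.3],"claw":0.6}]'|grep tcp; python3 st.py b.pkl
python3 -m crank '[{"xyz":[0,-2,0],"delta_rot":[0,0,0],"claw":0.6},{"xyz":[0,-4,0],"delta_rot":[0,0,0],"claw":0.6},{"xyz":[0,-5.9,0],"delta_rot":[0,0,0],"claw":0.6},{"xyz":[0,-5.9,0],"delta_rot":[0,0,0],"claw":0.6},{"xyz":[0,-5.9,0],"delta_rot":[0,0,0],"claw":0.6}]'|grep tcp; python3 st.py a.pkl; python3 line.py
python3 -m crank '[{"xyz":[1.5,-2.5,0],"delta_rot":[0,0,0],"claw":0.6},{"xyz":[1.5,-3,0],"delta_rot":[0,0,0],"claw":0.6},{"xyz":[1.5,-3,0],"delta_rot":[0,0,0],"claw":0.6}]'
python3 - <<'E'
from h import *
t=cap("top");s=cap("scene");q=[]
for c,roi in((t,(290,190,330,250)),(s,(250,190,310,240))):
    x=blobs(c["img"],[0,150,70],[8,255,255],30,roi)[0];print(x[0],x[1].round(2)); q.append(x[1])
print(tri(t,q[0],s,q[1]).round(4),r.get_state()["time_s"])
E
```

```text
tcp_pos: [0.4082, -0.2779, 0.2508]
[ 0.48340705 -0.28224125  0.40843133] [ 263   94   27   87 2005]
tcp_pos: [0.4186, -0.101, 0.2514]
[ 0.49382592 -0.10507548  0.40897626] [ 467   93   45   89 2970]
resid 0.2912991735503583 0.3346716263519625 dir [ 0.9999 -0.0139 -0.0021] yaw -0.8 pitch slope -0.0021 top edge at x=.465 [ 0.465  -0.2883  0.1312] -> handle centre z 0.1192
time_s: 33.78
tcp_pos: [0.4696, -0.0139, 0.2512]
eef_rot: [180.0, 0.2, -3.3]
contact_force: [0.2, 0.2, -0.8]
gripper_width: 0.0352
gripper_force: 0.0
[308 221   9  29 241] [311.96 235.74]
[262 218  30  21 356] [277.38 227.96]
[ 0.4627 -0.2798  0.1241] 33.875
```

```bash
python3 - <<'E'
from h import *
t=cap("top");s=cap("scene")
# side-edge line triangulation (handle top face left/right edges) not used; compare blob rows vs model: predicted scene pixel of handle ends for candidate heights
def pred(c,ax,yaw,zc,tilt=0):
    cy=np.cos(np.radians(yaw));sy=np.sin(np.radians(yaw)); P=[]
    for x in(-.125,-.055):
        for y in(-.009,.009):
            for z in(-.012,.012): P.append(px(c,[ax[0]+x*cy-y*sy,ax[1]+x*sy+y*cy,zc+z]))
    m=np.zeros((420,560),np.uint8); h=cv2.convexHull((np.array(P)*16).astype(np.int32)); cv2.fillConvexPoly(m,h,1,shift=4)
    i=np.argwhere(m); return i.mean(0)[::-1].round(2)
print("start: obs scene (214.1,200.9) top (193.6,238.7); pred",pred(s,(.5499,.0291),7.5,.052),pred(t,(.5499,.0291),7.5,.052))
for z in(.1225,.126): print("now",z,pred(s,(.554,-.2795),-.8,z),pred(t,(.554,-.2795),-.8,z))
rows(([.4565,-.279,.16],-1),([.4565,-.279,.1055],-1))
E
```

```text
start: obs scene (214.1,200.9) top (193.6,238.7); pred [214.14 201.13] [193.55 238.98]
now 0.1225 [276.91 228.11] [311.15 234.73]
now 0.126 [277.02 226.65] [311.41 234.79]
xyz [0.138 8.789 3.066] rot [ 0.02  0.14 -2.41]
xyz [0.142 8.789 4.882] rot [ 0.02  0.14 -2.41]
```

```bash
python3 -m crank '[{"xyz":[0.1,2,0],"delta_rot":[0,0,-2.3],"claw":0.6},{"xyz":[0.1,4,0],"delta_rot":[0,0,-2.3],"claw":0.6},{"xyz":[0.1,6,0],"delta_rot":[0,0,-2.3],"claw":0.6},{"xyz":[0.14,8.8,0],"delta_rot":[0,0,-2.3],"claw":0.6},{"xyz":[0.14,8.8,0],"delta_rot":[0,0,-2.3],"claw":0.6},{"xyz":[0.14,8.8,2],"delta_rot":[0,0,-2.3],"claw":0.6},{"xyz":[0.14,8.8,4],"delta_rot":[0,0,-2.3],"claw":0.6},{"xyz":[0.14,8.8,4.88],"delta_rot":[0,0,-2.3],"claw":0.6},{"xyz":[0.14,8.8,4.88],"delta_rot":[0,0,-2.3],"claw":0.6}]'|grep -E "time|tcp|force"
for i in 1 2 3; do python3 -m crank '[{"xyz":[0,-0.12,0],"delta_rot":[0,0,0],"claw":0.6},{"xyz":[0,-0.12,0],"delta_rot":[0,0,0],"claw":0.6}]' |grep -E "tcp|contact_f"; done
```

```text
time_s: 35.1
tcp_pos: [0.4551, -0.2785, 0.104]
contact_force: [0.4, 0.6, 1.0]
gripper_force: 0.0
tcp_pos: [0.4584, -0.2746, 0.1075]
contact_force: [0.5, 0.2, -0.6]
tcp_pos: [0.4578, -0.2705, 0.1064]
contact_force: [1.0, 0.9, -0.3]
tcp_pos: [0.4578, -0.267, 0.106]
contact_force: [0.0, -0.7, 0.2]
```

```bash
for i in 1 2 3; do python3 -m crank '[{"xyz":[0,-0.1,0],"delta_rot":[0,0,0],"claw":0.6},{"xyz":[0,-0.1,0],"delta_rot":[0,0,0],"claw":0.6}]' |grep -E "time|tcp|contact_f"; done
```

```text
time_s: 36.1
tcp_pos: [0.458, -0.2644, 0.1059]
contact_force: [1.4, -4.3, 0.3]
time_s: 36.35
tcp_pos: [0.458, -0.2628, 0.1062]
contact_force: [1.8, -14.7, -2.0]
time_s: 36.6
tcp_pos: [0.458, -0.2601, 0.1062]
contact_force: [1.1, -16.2, -1.9]
```

```bash
python3 -m crank '[{"xyz":[0,0.15,0],"delta_rot":[0,0,0],"claw":0.6},{"xyz":[0,0.29,0],"delta_rot":[0,0,0],"claw":0.6},{"xyz":[0,0.29,0],"delta_rot":[0,0,0],"claw":0.6},{"xyz":[0,0.29,-1],"delta_rot":[0,0,0],"claw":0.6},{"xyz":[0,0.29,-3],"delta_rot":[0,0,0],"claw":0.6},{"xyz":[-1.6,0.29,-4.9],"delta_rot":[0,0,2.3],"claw":0.6},{"xyz":[-1.6,0.29,-4.9],"delta_rot":[0,0,2.3],"claw":0.6},{"xyz":[-1.6,0.29,-4.9],"delta_rot":[0,0,2.3],"claw":0.6},{"xyz":[-1.6,0.29,-4.9],"delta_rot":[0,0,2.3],"claw":0.6}]'|grep -E "tcp|force"; python3 st.py b.pkl
python3 -m crank '[{"xyz":[0,-2,0],"delta_rot":[0,0,0],"claw":0.6},{"xyz":[0,-4,0],"delta_rot":[0,0,0],"claw":0.6},{"xyz":[0,-5.9,0],"delta_rot":[0,0,0],"claw":0.6},{"xyz":[0,-5.9,0],"delta_rot":[0,0,0],"claw":0.6},{"xyz":[0,-5.9,0],"delta_rot":[0,0,0],"claw":0.6}]'|grep tcp; python3 st.py a.pkl; python3 line.py
python3 -m crank '[{"xyz":[1.5,-2.5,0],"delta_rot":[0,0,0],"claw":0.6},{"xyz":[1.5,-3,0],"delta_rot":[0,0,0],"claw":0.6},{"xyz":[1.5,-3,0],"delta_rot":[0,0,0],"claw":0.6}]'|grep time
python3 - <<'E'
from h import *
t=cap("top");s=cap("scene");q=[]
for c,roi in((t,(290,190,330,250)),(s,(250,190,310,240))):
    x=blobs(c["img"],[0,150,70],[8,255,255],30,roi)[0];print(x[0],x[1].round(2)); q.append(x[1])
print(tri(t,q[0],s,q[1]).round(4),r.get_state()["time_s"])
E
```

```text
tcp_pos: [0.4096, -0.2656, 0.2514]
contact_force: [0.0, -0.1, 0.5]
gripper_force: 0.0
[ 0.48487558 -0.26999838  0.40893779] [ 274   94   24   86 1997]
tcp_pos: [0.4201, -0.0889, 0.2519]
[ 0.49527831 -0.09296097  0.40952248] [ 474   93   49   89 3013]
resid 0.28963606722743085 0.31060167917414694 dir [ 0.9985 -0.0544  0.0043] yaw -3.12 pitch slope 0.0043 top edge at x=.465 [ 0.465  -0.2836  0.1315] -> handle centre z 0.1195
time_s: 38.83
[305 221  10  29 235] [310.   234.85]
[261 218  30  20 359] [276.33 227.01]
[ 0.4643 -0.2748  0.1233] 38.925
```

```bash
python3 -c "
from plant import job
print(job.close_job())"
```

```text
the job is handed in; nothing more can be done
None
```

The job is handed in at about 39 s: by my checks the cup hangs locked and released in the head. It is level to about 0.004 rad, its handle points to the front, and a sideways push of about 15 N did not free it. The hand-in returned no verdict. The first lowering caught on a ledge and left the cup tilted, so I regripped it and seated it again.

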